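# Couple the scanner holder to its ball stand

### The arm

A 6-joint arm with a two-finger parallel gripper is mounted at the origin on the work surface. World frame = base frame: x ahead of the robot, y to its left, z up, the work surface at z = 0. Lengths are in m, angles in degrees, forces in N, time in s.
With the tool pointing down it reaches from about 0.25 to 0.725 m from the base axis. Payload 9.7 kg.
Tool frame: the origin (TCP) lies between the finger pads; the fingertips stand 19 mm ahead of it and the grasp point (between the pads) is the TCP; z points along the fingers, y is the line along which they close (so a half turn about z gives the same grasp; the last joint's range is limited). The gripper opens to 85 mm and grips with 20 to 120 N. Pads are 22 mm wide; open, the fingers measure 114 mm over their backs; the gripper's body (76 mm by 85 mm) begins 54 mm behind the grasp point. The pads swing forward as they close: fully open they stand 13 mm farther back than shut.
Start: joints at [75.688, 4.979, 10.078, 95.1, 0, 90], TCP at [0.136, 0.533, 0.25] pointing down, gripper open.
Joint ranges: [-179.16, 179.16], [-48.56, 103.87], [-65.8, 70.77], [-126.05, 130.52], [-82.76, 87.17], [-180, 180]. Speed limits (degrees/s): [127.2, 127.2, 147.25, 180, 180, 180].

### API

Orientations are given as [roll, pitch, yaw] about the fixed x, y, z axes, in that order (R = Rz(yaw) Ry(pitch) Rx(roll)).
In Python, from workcell import telemetry, camera, calibration, workorder gives the robot as it stands.
- The arm moves only by the tool play_rows, never from a script. Its argument "increments" is a list of rows, each a list of 3 entries, a list of its own where there are three numbers: the shift along the tool's x, y, z in mm, then the turn, a rotation vector about the tool's x, y, z in degrees, then the closure, from 0 (fully open) to 1 (shut). In form: [[[x, y, z], [ax, ay, az], jaw], ...]. A call has 1 to 20 rows; each row is the pose to reach, as a shift and turn from the pose commanded when the call began, along the tool's axes at that moment; what a row does not reach only later rows make up. A row lasts 1/10 s, in which the tool goes at most 50 mm and 8.59 degrees, less where a joint would pass 70% of its speed; a pose out of reach is approached as far as the arm can. A call with a gripper value outside its range is refused whole. The fingers move at their own pace and stop on an object; "grip_force" is the grip in N (left out, the last holds). Time passes only in rows, so rows that repeat a pose let the fingers close. It gives the time, the measured TCP pose, the force, the opening and the grip force at its end, in the units of the state.
- telemetry.get_obs(): the state, without advancing time (a new reading comes with each control period).
- camera(name): name is "side" or "top"; returns (picture, depth): 480x640x3 uint8, red, green, blue; 480x640 float32, m along the optical axis (not along the pixel's ray), 0 where there is no reading.
- calibration(name): a dict with "vertical_fov" (degrees; the focal length in pixels is half the picture's height over the tangent of half this angle, whatever the lens; pixels are square), "cx", "cy" (the principal point, pixels), "k1" (the pictures are not rectified: a ray, as slopes to the right and down, at radius r is drawn at 1 + k1 r^2 times it, then the intrinsics apply), "rvec" (rotation vector, rad) and "tvec" (3), from world to camera coordinates, as OpenCV has them. Camera axes: x right, y down, z forward; pixel columns grow to the right and rows downward; lengths in m; the calibration is good to about 2 mm. A picture is of the moment at which its call begins. calibration takes no time and is no camera call.
- workorder.job_done(): hands the job in; it is judged then, once.
The state is a dict: "time": time; "q": joint angles; "qd": joint speeds; "joint_efforts": joint torques, N m; "ee_pos": TCP position; "tcp_rot": TCP orientation; "wrist_force": force on the tool from outside, world axes, zero at the start; "torque": the same for the moment, N m; "opening": finger opening in m; "grasp_force": force on a finger pad.
Only numpy, scipy, OpenCV 4.12 (cv2) and the standard library are available. Lean on these libraries where they do the work, as an engineer would, in place of code of your own. Each camera call takes 0.05 s, during which the arm holds its last target. There are 200 camera calls.

### The job

Fit the barcode-scanner holder onto its stand on the desk: lower its hitch socket over the ball with the latch lever still up, and press it gently straight down past the snap until it is fully home, its feet flat on the stand's round plate; let go of it only then. Push the latch lever all the way down and leave everything else on the desk where it is. Feel your way and never push on the holder or the lever with more than 25 N.

Things in the scene. Friction and masses are not known exactly. Their poses are not given: they have to be found in the camera images.
- stand: Stand fixed to the desk: steel foot 124 mm across, tube, telescopic stem with a round plate (120 mm across, 6 thick) and on it a ball stud: ball 29 mm across, centre 23 mm over the plate. Origin on the desk on the vertical stem and ball axis. Stem length differs each time and is not measured: plate top 90 to 130 mm over the desk. The stem is clamped and gives only beyond 60 N.
- head: Grey scanner holder, 0.33 to 0.48 kg, standing on the desk. Origin: centre of its underside; z up, +x to its two-pronged fork (x 42 to 74 mm, y +-29, 62 high), -x to the latch lever. Feet to x -58 and +62. Two sprung jaws inside snap under the ball: passing them takes a push of 6 to 14 N, then it goes easily about 14 mm until the feet meet the plate, which is hard. Any turn about the ball will do.
- head_grip (a point): Centre of the holder's grip neck, 67 mm above the underside on the socket axis; axes as head. The neck is a block 30 mm (x) by 26 mm (y), from 47 to 80 mm above the underside; grip it across y.
- socket_mouth (a point): Centre of the socket's mouth at the underside; axes as head. Round bore 31 mm wide, flared to 40 at the mouth, 41 deep; outside 45 to 53 mm across, 47 high. When home this point lies on the plate's top, on the stand's axis.
- seat_pin (a joint): Black indicator pin, its 12 mm head on top of the neck (head top 86 mm above the underside when down). The ball lifts it against a 1 N spring: 0 with the socket empty, about 0.006 m when the holder is fully home.
- lever (a joint): Steel latch lever, flat bar 54 mm long, 6 thick, on the holder's -x side. 0 = up (bar points to -x and 37 degrees up), 0.65 rad = stop, fully down (bar level). It stays where it is left and yields to 0.12 N m (3 to 4 N at the pad). Its toe swings in under the ball once the holder is home.
- lever_pivot (a point): The lever's hinge axis (along the holder's y) at x = -24 mm, 33 mm above the holder's underside. Axes turn with the lever; those of the holder when the lever is at 0.
- lever_pad (a point): Centre of the upper face of the lever's 22 mm wide, 18 mm long end pad, 45 mm along the bar from the hinge. Lever up: at x = -58 mm, 63 mm above the holder's underside; lever down: x = -69 mm, 36 mm above it.
- tape_dispenser: Black tape dispenser, 150 x 60 x 96 mm, bystander. Origin at the centre of its underside.
- pen_cup: Black pen cup, 72 mm across, 95 high, pens to 165 mm, bystander. Origin at the centre of its underside.
- note_block: Block of note paper, 76 x 76 x 34 mm, bystander. Origin at the centre of its underside.
- scanner: Barcode scanner lying on the desk, 245 x 62 x 44 mm, bystander. Origin at its underside, 100 mm from its black nose, handle towards +x.
Things that resemble listed ones, but are neither listed nor needed, are in the scene too. What is shaped like the head but red is not meant.

How it is judged (in metres and radians):
On the way:
1. The holder is fully home on the ball with its lever still up (value of joint seat_pin above 0.0045 m and horizontal distance between socket_mouth and stand below 0.004 m and angle between head's own z axis and vertical below 0.06 rad and value of joint lever below 0.25 rad), for 0.2 s.
At the end, for the whole second after the job is handed in: The holder is fully home on the ball (indicator pin lifted more than 4.5 mm, socket axis within 4 mm of the stand's axis, upright within 0.06 rad), its lever is down beyond 0.57 of 0.65 rad, and it is at rest and released (value of joint seat_pin above 0.0045 m and horizontal distance between socket_mouth and stand below 0.004 m and angle between head's own z axis and vertical below 0.06 rad and value of joint lever above 0.57 rad and linear speed of head below 0.02 m/s and angular speed of head below 0.1 rad/s); the robot touches nothing.
It fails at once if More than 36 N of contact between the holder and the stand (a push of about 25 N plus the weight of the holder) (contact force between head and stand above 36 N).
It fails at once if More than 28 N on the lever from the robot (contact force between lever and the fingers above 28 N or contact force between lever and the arm above 28 N).
It fails at once if The holder is let go over the stand before it is home (more than about 2.5 mm short) (horizontal distance between socket_mouth and stand below 0.03 m and contact force between head and the fingers below 0.05 N and value of joint seat_pin below 0.0035 m).
It fails at once if The tape dispenser, pen cup, note block or scanner is moved by more than 30 mm (distance of any of tape_dispenser, pen_cup, note_block, scanner from where it was at the start of the episode above 0.03 m).
It also fails if it takes over 61 s, if anything falls off the work surface, if the arm or the gripper's body presses on something with over 40 N, if the wrist force passes 120 N, or if a joint passes its speed limit or range.

## Working session

There is one attempt and no reset: what is moved stays moved. The work goes in short steps, Python scripts to look and compute and a tool call to move; the robot and the scene stay as the last step left them, time stands still between calls to the robot, and variables do not carry over. Pictures are saved under pics/ and viewed, at most 10 in all, crops included, and the job is handed in when it is done.

Besides the shell and the picture viewer there is one more tool, called after "Request:" as name([rows], argument=value, ...), one row to a line, values as JSON. play_rows: Moves the arm, as the interface text tells. Its arguments: {"type":"object","properties":{"increments":{"type":"array"},"grip_force":{"type":"number"}},"required":["increments"]}

```bash
mkdir -p pics; cat > h.py <<'E'
import numpy as np, cv2
from workcell import telemetry, camera, calibration, workorder
def K(n):
    c=calibration(n); f=240/np.tan(np.radians(c["vertical_fov"])/2)
    R=cv2.Rodrigues(np.array(c["rvec"],float))[0]; return c,f,R,np.array(c["tvec"],float).ravel()
def slopes(n,uv):
    c,f,R,t=K(n); d=(np.atleast_2d(uv).astype(float)-[c["cx"],c["cy"]])/f
    s=d.copy()
    for _ in range(30): s=d/(1+c["k1"]*(s**2).sum(1,keepdims=True))
    return np.c_[s,np.ones(len(s))]
def ray(n,uv):
    c,f,R,t=K(n); return -R.T@t, slopes(n,uv)@R
def plane(n,uv,z):
    o,d=ray(n,uv); return o+d*((z-o[2])/d[:,2])[:,None]
def cloud(n,dep):
    c,f,R,t=K(n); v,u=np.nonzero(dep>0)
    s=slopes(n,np.c_[u,v])*dep[v,u][:,None]; P=np.full(dep.shape+(3,),np.nan); P[v,u]=(s-t)@R; return P
def shoot(n,tag):
    im,dep=camera(n); cv2.imwrite(f"pics/{tag}.png",im[...,::-1]); np.savez(f"pics/{tag}.npz",im=im,dep=dep); return im,dep
E
python3 - <<'E'
from h import *
for n in("top","side"):
    shoot(n,n+"0"); c,f,R,t=K(n); print(n,c,f,-R.T@t)
print(telemetry.get_obs())
E
```

```text
top {'vertical_fov': 46.393794886960386, 'cx': 312.7171726735201, 'cy': 235.3977829655954, 'k1': -0.013886304887695508, 'rvec': array([ 2.17970114, -2.1706018 ,  0.08250463]), 'tvec': array([-4.78821946e-04,  5.92447265e-01,  1.25120790e+00])} 560.04570660841 [ 0.48615465 -0.00790882  1.29618915]
side {'vertical_fov': 53.06238378500154, 'cx': 320.58690523093213, 'cy': 234.9239615563384, 'k1': -0.11380612963667906, 'rvec': array([ 2.13707663, -0.57049464,  0.28190312]), 'tvec': array([-0.50728212,  0.20873094,  1.06645028])} 480.7099864220094 [ 0.07827059 -0.89793468  0.79107963]
{'time': 0.1, 'q': array([7.56887406e+01, 5.00767039e+00, 1.00385903e+01, 9.50980870e+01,
       6.45453389e-04, 9.00008455e+01]), 'qd': array([-0.01716565, -0.05429646,  0.18664957,  0.02501446,  0.06097476,
       -0.00612781]), 'joint_efforts': array([ 5.84768277e-04, -5.21561694e+01,  4.65653872e+01,  1.59179885e-02,
       -5.28008366e-05, -2.08739931e-05]), 'ee_pos': array([0.13590797, 0.53276289, 0.24965299]), 'tcp_rot': array([-1.79932833e+02, -6.44461789e-04,  1.65687894e+02]), 'wrist_force': array([ 0.08654452,  0.24801883, -0.54632666]), 'torque': array([-0.00366919,  0.05537972, -0.02798399]), 'grasp_force': 0.0, 'opening': 0.0852294713227119}
```

View pics/top0.png

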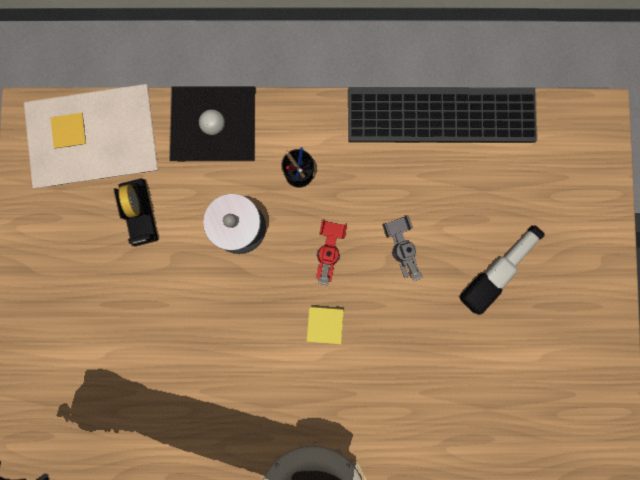

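View pics/side0.png

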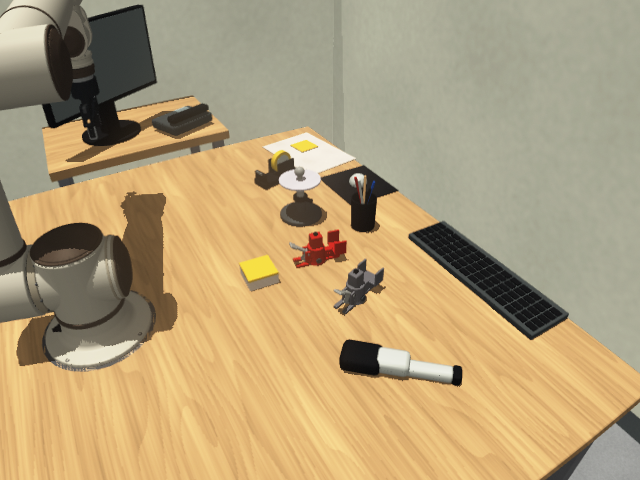

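The top view shows the grey holder at (404,250) and the red look-alike at (328,255). The stand's plate and ball are at (231,221), and a loose white ball sits on the black mat at (211,122). The holder meant is the grey one, because red is excluded. The stand is the one with the round plate. I'll confirm the holder in an enlarged crop and measure both.

```bash
python3 - <<'E'
from h import *
A=np.load("pics/top0.npz");B=np.load("pics/side0.npz")
a=cv2.resize(A["im"][205:290,370:440],None,fx=5,fy=5,interpolation=2)
b=cv2.resize(B["im"][250:320,325:395],None,fx=5,fy=5,interpolation=2)
h=425; b=cv2.copyMakeBorder(b,0,h-b.shape[0],0,0,0)
cv2.imwrite("pics/crop1.png",np.hstack([a,b])[...,::-1])
P=cloud("top",A["dep"]); Q=cloud("side",B["dep"])
for nm,C,im in(("top",P,A["im"]),("side",Q,B["im"])):
    # stand plate: white, z .08-.14
    m=(C[...,2]>.08)&(C[...,2]<.14)&(im.min(2)>150)
    n,l,s,c=cv2.connectedComponentsWithStats(m.astype(np.uint8))
    for i in range(1,n):
        if s[i,4]>200: 
            p=C[l==i]; print(nm,"plate",s[i],c[i],np.median(p,0),p.min(0),p.max(0))
    q=C[...,2]
    print(nm,"desk z",np.nanmedian(q[(q>-.05)&(q<.05)]))
# head points from both
def box(C,x0,x1,y0,y1):
    m=(C[...,2]>.012)&(C[...,0]>x0)&(C[...,0]<x1)&(C[...,1]>y0)&(C[...,1]<y1); return m
g=plane("top",[[404,250],[397,226],[412,272],[231,221]],0.07);print(g)
c0=g[0]
for nm,C in(("top",P),("side",Q)):
    m=box(C,c0[0]-.1,c0[0]+.1,c0[1]-.075,c0[1]+.075); p=C[m]
    print(nm,m.sum(),p[:,2].max())
    for lo,hi in((.012,.03),(.03,.045),(.045,.058),(.058,.066),(.066,.076),(.076,.095)):
        s=p[(p[:,2]>=lo)&(p[:,2]<hi)]
        if len(s): print(lo,hi,len(s),s.mean(0).round(4),s.min(0).round(3),s.max(0).round(3))
E
```

```text
top plate [ 203  194   57   56 2280] [231.03947368 221.57894737] [0.61183131 0.17289142 0.12410287] [0.55450224 0.11431009 0.11552149] [0.67215864 0.23301444 0.13155593]
top desk z 0.0005869009007659963
side plate [ 343   44  138   71 1527] [409.383759    77.76882777] [1.49041165 0.77954026 0.10883534] [1.47536054 0.33470903 0.08005033] [1.50815283 1.35303035 0.13999467]
side plate [527 124  29  29 225] [539.62666667 139.14666667] [1.49007508 0.04767619 0.09843234] [ 1.47793402 -0.02976273  0.08043169] [1.50013252 0.10476685 0.13888463]
side plate [279 170  42  20 582] [299.1838488  180.18900344] [0.60467259 0.16291495 0.12336815] [0.55315794 0.11119453 0.11908122] [0.6698259  0.23216066 0.12829463]
side desk z 0.0004623361887422312
[[ 0.55733572 -0.1984605   0.07      ]
 [ 0.61010972 -0.18355718  0.07      ]
 [ 0.50930292 -0.21549373  0.07      ]
 [ 0.61981863  0.18197628  0.07      ]]
top 1031 0.09134180636617893
0.012 0.03 292 [ 0.598  -0.19    0.0256] [ 0.519 -0.223  0.012] [ 0.635 -0.158  0.03 ]
0.03 0.045 247 [ 0.5735 -0.1989  0.0366] [ 0.519 -0.228  0.03 ] [ 0.635 -0.155  0.04
[... 207 characters left out ...]
116  0.0704] [ 0.492 -0.234  0.066] [ 0.606 -0.162  0.076]
0.076 0.095 149 [ 0.5578 -0.2052  0.0811] [ 0.541 -0.221  0.076] [ 0.574 -0.19   0.091]
side 992 0.08967201258897785
0.012 0.03 260 [ 0.5728 -0.2115  0.0239] [ 0.519 -0.235  0.012] [ 0.635 -0.16   0.03 ]
0.03 0.045 231 [ 0.5742 -0.2102  0.0371] [ 0.519 -0.232  0.03 ] [ 0.636 -0.161  0.045]
0.045 0.058 204 [ 0.5702 -0.2088  0.0507] [ 0.506 -0.231  0.045] [ 0.636 -0.16   0.058]
0.058 0.066 117 [ 0.5707 -0.2077  0.062 ] [ 0.492 -0.24   0.058] [ 0.636 -0.159  0.066]
0.066 0.076 69 [ 0.5394 -0.2197  0.07  ] [ 0.492 -0.241  0.066] [ 0.575 -0.2    0.075]
0.076 0.095 111 [ 0.5554 -0.2108  0.081 ] [ 0.54  -0.225  0.076] [ 0.575 -0.192  0.09 ]
```

View pics/crop1.png

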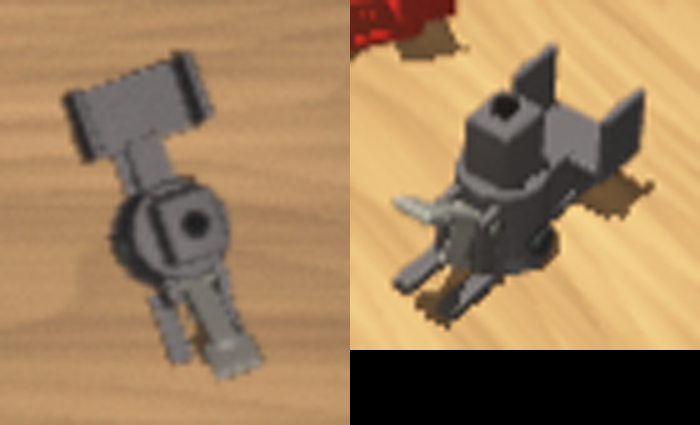

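The crop shows the grey holder: neck with black pin at about (409,250), fork up and to the left, and the lever raised towards the robot at about (417,277). The red one is excluded, so this is the one. Next I refine the yaw, neck and plate.

```bash
python3 - <<'E'
from h import *
A=np.load("pics/top0.npz");B=np.load("pics/side0.npz")
C={"top":cloud("top",A["dep"]),"side":cloud("side",B["dep"])}
for n,D in(("top",A),("side",B)):
    P=C[n]; im=D["im"]; z=P[...,2]
    m=(P[...,1]>.09)&(P[...,1]<.26)&(P[...,0]>.53)&(P[...,0]<.70)&(z>.113)&(z<.16)
    zp=np.median(z[m&(z<.135)])
    ct=max(cv2.findContours(m.astype(np.uint8),0,1)[0],key=len)[:,0]
    w=plane(n,ct,zp)[:,:2]; A_=np.c_[2*w,np.ones(len(w))]
    for _ in range(4):
        s=np.linalg.lstsq(A_,(w**2).sum(1),rcond=None)[0]; r=np.sqrt(s[2]+s[:2]@s[:2]); e=np.hypot(*(w-s[:2]).T)-r
        k=abs(e)<2*np.std(e)+1e-4; w=w[k];A_=A_[k]
    print(n,"plate z",zp,"centre",s[:2],"r",r)
    b=m&(z>.142); print(" ball top region",b.sum(),np.median(P[b],0), z[b].max())
    near=(P[...,1]>-.27)&(P[...,1]<-.13)&(P[...,0]>.47)&(P[...,0]<.66)
    nk=P[near&(z>.0765)&(z<.0835)]; rr=cv2.minAreaRect(nk[:,:2].astype(np.float32)*1000)
    print(" neck top",len(nk),nk.mean(0),rr)
    pad=P[near&(z>.056)&(P[...,0]<.525)]; print(" pad",len(pad),pad.mean(0))
    pr=P[near&(z>.052)&(z<.068)&(P[...,0]>.59)]
    _,l,c=cv2.kmeans(pr[:,:2].astype(np.float32),2,None,(3,50,1e-6),5,0)
    print(" prongs",len(pr),c, np.degrees(np.arctan2(*(c[1]-c[0])[::-1])))
E
```

```text
top plate z 0.12409746660950238 centre [0.6130108  0.17362828] r 0.05893389968201428
 ball top region 110 [0.61117366 0.17096685 0.15551277] 0.15994911992627495
 neck top 109 [ 0.55810732 -0.20509574  0.08007625] ((557.6392211914062, -205.93695068359375), (28.835309982299805, 26.21632957458496), 18.65802764892578)
 pad 85 [ 0.50216605 -0.22466175  0.06265955]
 prongs 75 [[ 0.603922   -0.16175003]
 [ 0.6207627  -0.21101639]] -71.12806
side plate z 0.12331158998406472 centre [0.61116896 0.16899641] r 0.05882064583657098
 ball top region 70 [0.60929616 0.16453742 0.15177636] 0.1599369474092143
 neck top 88 [ 0.55546491 -0.21124926  0.07996107] ((556.906982421875, -208.9895477294922), (30.67490577697754, 26.551990509033203), 19.015972137451172)
 pad 43 [ 0.50032674 -0.23020891  0.06439615]
 prongs 87 [[ 0.6201442  -0.21510173]
 [ 0.60389    -0.16577594]] 108.23845
```

Request:
play_rows([
  [[0,0,-10],[0,0,-8],0],
])

```text
time: 0.2
ee_pos: [0.1358, 0.5324, 0.2588]
tcp_rot: [-179.8, -0.0, 173.7]
wrist_force: [-0.1, 0.1, 0.5]
opening: 0.0853
grasp_force: 0.0
```

```bash
python3 -c "
from h import *
o=telemetry.get_obs();print(o['q'],o['tcp_rot'],o['ee_pos'])"
```

```text
[7.56884617e+01 5.27333408e+00 1.13401323e+01 9.62336831e+01
 1.79658406e-03 8.19552979e+01] [-1.79835009e+02 -2.51336838e-02  1.73733125e+02] [0.13582366 0.53244322 0.25875238]
```

Request:
play_rows([
  [[-500,-689,89],[0,0,-24.9],0],
  [[-500,-689,89],[0,0,-24.9],0],
  [[-500,-689,89],[0,0,-24.9],0],
  [[-500,-689,89],[0,0,-24.9],0],
  [[-500,-689,89],[0,0,-24.9],0],
  [[-500,-689,89],[0,0,-24.9],0],
  [[-500,-689,89],[0,0,-24.9],0],
  [[-500,-689,89],[0,0,-24.9],0],
  [[-500,-689,89],[0,0,-24.9],0],
  [[-500,-689,89],[0,0,-24.9],0],
  [[-500,-689,89],[0,0,-24.9],0],
  [[-500,-689,89],[0,0,-24.9],0],
  [[-500,-689,89],[0,0,-24.9],0],
  [[-500,-689,89],[0,0,-24.9],0],
  [[-500,-689,89],[0,0,-24.9],0],
  [[-500,-689,89],[0,0,-24.9],0],
  [[-500,-689,89],[0,0,-24.9],0],
  [[-500,-689,89],[0,0,-24.9],0],
  [[-500,-689,89],[0,0,-24.9],0],
  [[-500,-689,89],[0,0,-24.9],0],
])

```text
time: 2.2
ee_pos: [0.5567, -0.2062, 0.1712]
tcp_rot: [180.0, -0.0, -161.4]
wrist_force: [0.7, -0.0, 0.2]
opening: 0.0854
grasp_force: 0.0
```

Request:
play_rows([
  [[0,0,40],[0,0,0],0],
  [[0,0,80],[0,0,0],0],
  [[0,0,95],[0,0,0],0],
  [[0,0,101],[0,0,0],0],
  [[0,0,101],[0,0,0],0],
  [[0,0,101],[0,0,0],0.4],
  [[0,0,101],[0,0,0],0.5],
  [[0,0,101],[0,0,0],0.6],
  [[0,0,101],[0,0,0],0.7],
  [[0,0,101],[0,0,0],0.8],
  [[0,0,101],[0,0,0],1],
  [[0,0,101],[0,0,0],1],
  [[0,0,101],[0,0,0],1],
  [[0,0,101],[0,0,0],1],
], grip_force=60)

```text
time: 3.6
ee_pos: [0.5575, -0.2071, 0.071]
tcp_rot: [-180.0, 0.1, -161.4]
wrist_force: [-0.1, 0.2, 4.5]
opening: 0.0251
grasp_force: 59.5
```

Request:
play_rows([
  [[0,0,-10],[0,0,0],1],
  [[0,0,-50],[0,0,0],1],
  [[0,0,-95],[0,0,0],1],
  [[0,0,-140],[0,0,0],1],
  [[0,0,-180],[0,0,0],1],
  [[0,0,-190],[0,0,0],1],
  [[0,0,-190],[0,0,0],1],
  [[-20,40,-190],[0,0,0],1],
  [[-40,80,-190],[0,0,0],1],
  [[-60,120,-190],[0,0,0],1],
  [[-80,160,-190],[0,0,0],1],
  [[-100,200,-190],[0,0,0],1],
  [[-120,240,-190],[0,0,0],1],
  [[-140,280,-190],[0,0,0],1],
  [[-160,315,-190],[0,0,0],1],
  [[-172,340,-190],[0,0,0],1],
  [[-172,341,-190],[0,0,0],1],
  [[-172,341,-190],[0,0,0],1],
  [[-172,341,-190],[0,0,0],1],
])

```text
time: 5.5
ee_pos: [0.6111, 0.1703, 0.2588]
tcp_rot: [-180.0, -0.1, -161.4]
wrist_force: [0.6, 0.3, -3.2]
opening: 0.0253
grasp_force: 60.9
```

```bash
python3 - <<'E'
from h import *
o=telemetry.get_obs(); print(o['ee_pos'],o['tcp_rot'],o['wrist_force'],o['torque'])
a,_=shoot("top","top1"); b,_=shoot("side","side1")
x=cv2.resize(a[150:270,180:300],(400,400),interpolation=2); y=cv2.resize(b[100:220,240:360],(400,400),interpolation=2)
cv2.imwrite("pics/crop2.png",np.hstack([x,y])[...,::-1])
E
```

```text
[0.61114659 0.1702768  0.25878516] [-1.79989409e+02 -1.39931446e-01 -1.61445510e+02] [ 0.55468134  0.34781985 -3.15075564] [-0.00899927  0.02622531 -0.01686254]
```

View pics/crop2.png

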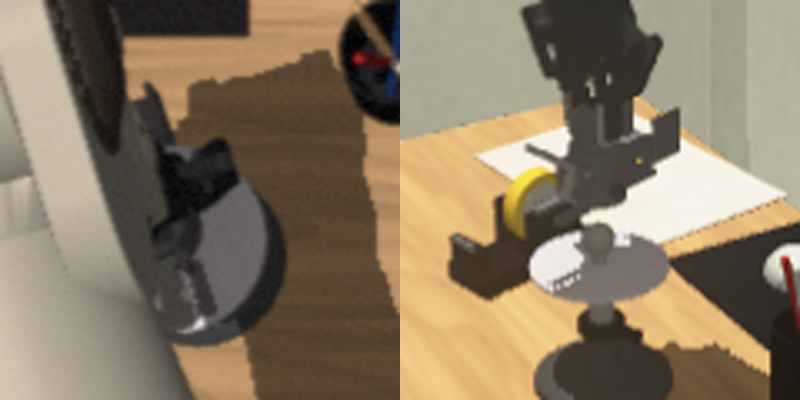

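The right half shows the holder hanging upright over the ball, with the socket bottom near side pixel (300,159) and the ball at (299,172), roughly aligned. In the left half the top view is mostly hidden by the arm. Next I measure the offset between holder and ball in the side view.

```bash
python3 - <<'E'
from h import *
D=np.load("pics/side1.npz"); P=cloud("side",D["dep"]); z=P[...,2]
y=np.radians(18.6); ex=np.array([np.cos(y),np.sin(y)]); ey=np.array([-np.sin(y),np.cos(y)])
tcp=np.array([.6111,.1703]); L=P[...,:2]-tcp; a=L@ex; b=L@ey
near=(abs(a)<.09)&(abs(b)<.05)
def st(t,m): 
    print(t,m.sum(), "a",np.percentile(a[m],[1,50,99]).round(4),"b",np.percentile(b[m],[1,50,99]).round(4),"z",np.percentile(z[m],[1,50,99]).round(4))
st("fork",near&(a>.036)&(z>.17)); 
st("lever",near&(a<-.045)&(z>.22))
st("feet",near&(abs(a)>.035)&(z>.165)&(z<.205))
st("socket",near&(abs(a)<.03)&(z>.175)&(z<.225))
st("plate",near&(z<.13)&(z>.115)); 
D0=np.load("pics/side0.npz"); P0=cloud("side",D0["dep"]); 
for n in("side","top"):
    D0=np.load(f"pics/{n}0.npz"); P0=cloud(n,D0["dep"])
    m=(P0[...,2]>.137)&(P0[...,2]<.165)&(P0[...,0]>.58)&(P0[...,0]<.64)&(P0[...,1]>.14)&(P0[...,1]<.2)
    q=P0[m]; s=np.linalg.lstsq(np.c_[2*q,np.ones(len(q))],(q**2).sum(1),rcond=None)[0]
    print(n,"ball sphere",len(q),s[:3],np.sqrt(s[3]+s[:3]@s[:3]))
    v,u=np.nonzero(m); print(plane(n,[[ (u.min()+u.max())/2,(v.min()+v.max())/2]],.147))
E
```

```text
fork 351 a [0.0366 0.0497 0.0728] b [-0.0495 -0.0269  0.0246] z [0.1896 0.2276 0.595 ]
lever 905 a [-0.0674 -0.0487 -0.045 ] b [-0.0458 -0.0131  0.0355] z [0.2486 0.5359 0.6044]
feet 123 a [-0.0609 -0.0394  0.0627] b [-0.0211 -0.0075  0.0146] z [0.1873 0.1939 0.2039]
socket 204 a [-0.0296 -0.0134  0.028 ] b [-0.0283 -0.0182  0.0091] z [0.1882 0.2071 0.2248]
plate 569 a [-0.0569 -0.0091  0.0572] b [-0.048  -0.0062  0.0471] z [0.1193 0.1234 0.1278]
side ball sphere 82 [0.61216053 0.16903991 0.14805521] 0.012534804861908038
[[0.61272163 0.17052345 0.147     ]]
top ball sphere 152 [0.61279874 0.17358051 0.14995015] 0.012897917751201537
[[0.6124531  0.17317502 0.147     ]]
```

Request:
play_rows([
  [[-1.8,0.8,5],[0,0,0],1],
  [[-1.8,0.8,15],[0,0,0],1],
  [[-1.8,0.8,22],[0,0,0],1],
  [[-1.8,0.8,26],[0,0,0],1],
  [[-1.8,0.8,29],[0,0,0],1],
  [[-1.8,0.8,32],[0,0,0],1],
  [[-1.8,0.8,32],[0,0,0],1],
])

```text
time: 6.3
ee_pos: [0.6129, 0.1725, 0.2279]
tcp_rot: [180.0, -0.0, -161.4]
wrist_force: [-0.7, -0.1, -3.0]
opening: 0.0251
grasp_force: 60.8
```

Request:
play_rows([
  [[0,0,1.5],[0,0,0],1],
  [[0,0,3],[0,0,0],1],
  [[0,0,4.5],[0,0,0],1],
  [[0,0,6],[0,0,0],1],
  [[0,0,6],[0,0,0],1],
])

```text
time: 6.8
ee_pos: [0.6129, 0.1725, 0.222]
tcp_rot: [180.0, -0.0, -161.4]
wrist_force: [0.0, 0.3, -3.9]
opening: 0.0252
grasp_force: 60.8
```

Request:
play_rows([
  [[0,0,1.5],[0,0,0],1],
  [[0,0,3],[0,0,0],1],
  [[0,0,4.5],[0,0,0],1],
  [[0,0,6],[0,0,0],1],
  [[0,0,6],[0,0,0],1],
])

```text
time: 7.3
ee_pos: [0.6129, 0.1725, 0.216]
tcp_rot: [-180.0, -0.0, -161.4]
wrist_force: [-0.4, -1.2, -3.4]
opening: 0.025
grasp_force: 60.8
```

Request:
play_rows([
  [[0,0,1],[0,0,0],1],
  [[0,0,2],[0,0,0],1],
  [[0,0,3],[0,0,0],1],
  [[0,0,3],[0,0,0],1],
])

```text
time: 7.7
ee_pos: [0.6129, 0.1725, 0.2131]
tcp_rot: [180.0, -0.0, -161.4]
wrist_force: [-0.4, -0.0, -4.3]
opening: 0.0251
grasp_force: 60.8
```

Request:
play_rows([
  [[0,0,0.7],[0,0,0],1],
  [[0,0,1.4],[0,0,0],1],
  [[0,0,2],[0,0,0],1],
  [[0,0,2],[0,0,0],1],
])

```text
time: 8.1
ee_pos: [0.6129, 0.1725, 0.2112]
tcp_rot: [180.0, -0.0, -161.4]
wrist_force: [0.5, -1.2, -4.0]
opening: 0.0251
grasp_force: 60.8
```

Request:
play_rows([
  [[0,0,0.7],[0,0,0],1],
  [[0,0,1.4],[0,0,0],1],
  [[0,0,2],[0,0,0],1],
  [[0,0,2],[0,0,0],1],
])

```text
time: 8.5
ee_pos: [0.613, 0.1726, 0.2096]
tcp_rot: [180.0, 0.0, -161.4]
wrist_force: [0.3, 0.5, -0.8]
opening: 0.025
grasp_force: 61.3
```

Contact begins (about 3 N at the jaws). I go on in half-millimetre steps.

Request:
play_rows([
  [[0,0,0.5],[0,0,0],1],
  [[0,0,1],[0,0,0],1],
  [[0,0,1],[0,0,0],1],
])

```text
time: 8.8
ee_pos: [0.6131, 0.1726, 0.2087]
tcp_rot: [180.0, 0.0, -161.4]
wrist_force: [0.0, 1.5, 1.8]
opening: 0.0249
grasp_force: 61.7
```

Request:
play_rows([
  [[0,0,0.5],[0,0,0],1],
  [[0,0,1],[0,0,0],1],
  [[0,0,1],[0,0,0],1],
])

```text
time: 9.1
ee_pos: [0.6132, 0.1726, 0.2079]
tcp_rot: [-180.0, 0.1, -161.4]
wrist_force: [-0.2, 0.6, 4.2]
opening: 0.025
grasp_force: 62.0
```

Request:
play_rows([
  [[0,0,0.5],[0,0,0],1],
  [[0,0,1],[0,0,0],1],
  [[0,0,1],[0,0,0],1],
])

```text
time: 9.4
ee_pos: [0.613, 0.1724, 0.2055]
tcp_rot: [-180.0, -0.0, -161.4]
wrist_force: [2.6, 0.9, -2.3]
opening: 0.0248
grasp_force: 61.0
```

Request:
play_rows([
  [[0,0,0.5],[0,0,0],1],
  [[0,0,1],[0,0,0],1],
  [[0,0,1],[0,0,0],1],
])

```text
time: 9.7
ee_pos: [0.6128, 0.1725, 0.205]
tcp_rot: [180.0, -0.0, -161.4]
wrist_force: [1.1, 0.7, -2.4]
opening: 0.025
grasp_force: 61.2
```

Request:
play_rows([
  [[0,0,1],[0,0,0],1],
  [[0,0,2],[0,0,0],1],
  [[0,0,3],[0,0,0],1],
  [[0,0,4],[0,0,0],1],
  [[0,0,5],[0,0,0],1],
  [[0,0,6],[0,0,0],1],
  [[0,0,6],[0,0,0],1],
])

```text
time: 10.4
ee_pos: [0.6128, 0.1725, 0.1987]
tcp_rot: [180.0, -0.0, -161.4]
wrist_force: [-0.6, 1.4, -7.6]
opening: 0.0248
grasp_force: 60.6
```

Request:
play_rows([
  [[0,0,0.5],[0,0,0],1],
  [[0,0,1],[0,0,0],1],
  [[0,0,1],[0,0,0],1],
])

```text
time: 10.7
ee_pos: [0.6129, 0.1725, 0.1984]
tcp_rot: [180.0, 0.0, -161.4]
wrist_force: [-2.7, -0.3, -3.6]
opening: 0.0252
grasp_force: 60.9
```

Request:
play_rows([
  [[0,0,0.5],[0,0,0],1],
  [[0,0,1],[0,0,0],1],
  [[0,0,1],[0,0,0],1],
])

```text
time: 11.0
ee_pos: [0.6132, 0.1726, 0.1974]
tcp_rot: [-180.0, 0.0, -161.4]
wrist_force: [-0.7, 0.1, -3.5]
opening: 0.025
grasp_force: 60.9
```

Request:
play_rows([
  [[0,0,0.4],[0,0,0],1],
  [[0,0,0.8],[0,0,0],1],
  [[0,0,0.8],[0,0,0],1],
])

```text
time: 11.3
ee_pos: [0.6131, 0.1725, 0.1965]
tcp_rot: [-180.0, 0.0, -161.4]
wrist_force: [0.1, -0.1, -2.8]
opening: 0.025
grasp_force: 60.9
```

Request:
play_rows([
  [[0,0,0.4],[0,0,0],1],
  [[0,0,0.8],[0,0,0],1],
  [[0,0,0.8],[0,0,0],1],
])

```text
time: 11.6
ee_pos: [0.613, 0.1725, 0.1957]
tcp_rot: [-180.0, 0.0, -161.4]
wrist_force: [0.5, 1.1, -2.9]
opening: 0.0249
grasp_force: 61.0
```

Request:
play_rows([
  [[0,0,0.4],[0,0,0],1],
  [[0,0,0.8],[0,0,0],1],
  [[0,0,0.8],[0,0,0],1],
])

```text
time: 11.9
ee_pos: [0.613, 0.1725, 0.1951]
tcp_rot: [-180.0, 0.0, -161.4]
wrist_force: [-0.6, 0.2, -0.7]
opening: 0.0252
grasp_force: 61.3
```

Request:
play_rows([
  [[0,0,0.3],[0,0,0],1],
  [[0,0,0.5],[0,0,0],1],
  [[0,0,0.5],[0,0,0],1],
])

```text
time: 12.2
ee_pos: [0.6131, 0.1724, 0.1951]
tcp_rot: [-180.0, 0.1, -161.4]
wrist_force: [-0.4, -1.6, 4.6]
opening: 0.025
grasp_force: 62.1
```

Request:
play_rows([
  [[0,0,0.3],[0,0,0],1],
  [[0,0,0.5],[0,0,0],1],
  [[0,0,0.5],[0,0,0],1],
])

```text
time: 12.5
ee_pos: [0.6131, 0.1724, 0.1951]
tcp_rot: [-180.0, 0.1, -161.4]
wrist_force: [-1.9, -0.9, 8.4]
opening: 0.0253
grasp_force: 62.6
```

Request:
play_rows([
  [[0,0,-1],[0,0,0],1],
  [[0,0,-1],[0,0,0],1],
  [[0,0,-1],[0,0,0],0],
  [[0,0,-1],[0,0,0],0],
  [[0,0,-1],[0,0,0],0],
  [[0,0,-1],[0,0,0],0],
  [[0,0,-1],[0,0,0],0],
  [[0,0,-30],[0,0,0],0],
  [[0,0,-75],[0,0,0],0],
  [[0,0,-100],[0,0,0],0],
  [[0,0,-100],[0,0,0],0],
])

```text
time: 13.6
ee_pos: [0.6137, 0.1727, 0.2984]
tcp_rot: [-180.0, 0.4, -161.4]
wrist_force: [0.2, 0.1, -0.5]
opening: 0.0857
grasp_force: 0.0
```

```bash
python3 - <<'E'
from h import *
b,d=shoot("side","side2"); P=cloud("side",d); z=P[...,2]
cv2.imwrite("pics/crop3.png",cv2.resize(b[120:230,250:350],(550,600),interpolation=2)[...,::-1])
y=np.radians(18.6); L=P[...,:2]-[.6131,.1724]; a=L@[np.cos(y),np.sin(y)]; bb=L@[-np.sin(y),np.cos(y)]
for t,m in(("pin",(abs(a)<.02)&(abs(bb)<.02)&(z>.195)&(z<.24)),("lever",(a<-.04)&(a>-.085)&(abs(bb)<.02)&(z>.15)&(z<.22))):
    print(t,m.sum(),np.percentile(a[m],[2,50,98]).round(4),np.percentile(bb[m],[2,50,98]).round(4),np.percentile(z[m],[2,50,98]).round(4),z[m].max())
E
```

```text
pin 84 [-0.0162 -0.0051  0.0124] [-0.0166 -0.0058  0.0084] [0.1957 0.2029 0.2161] 0.2163082684360691
lever 29 [-0.0691 -0.0636 -0.0413] [-0.0134 -0.0076  0.0096] [0.1688 0.1856 0.1916] 0.19213165271684696
```

View pics/crop3.png

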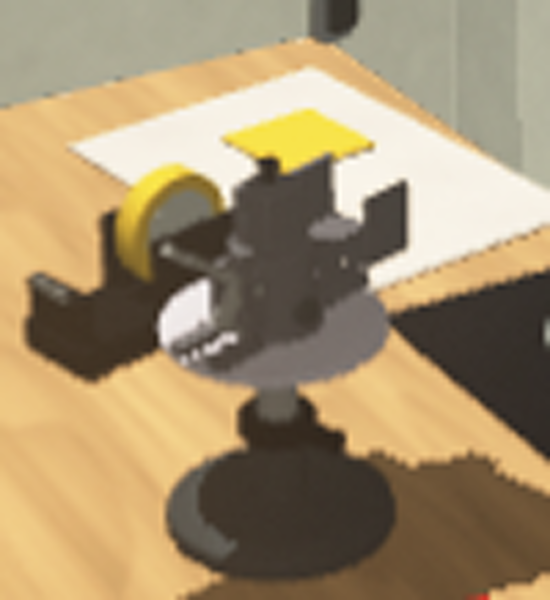

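The pin is lifted (top at z 0.216, which is plate + 92 mm). The feet lie flat on the plate and the lever is still up, at crop (190,250). Now I push the lever with shut fingers.

Request:
play_rows([
  [[30,0,0],[0,0,0],1],
  [[65,0,0],[0,0,0],1],
  [[65,0,0],[0,0,0],1],
  [[65,0,0],[0,0,0],1],
  [[65,0,0],[0,0,0],1],
  [[65,0,0],[0,0,0],1],
  [[65,0,30],[0,0,0],1],
  [[65,0,60],[0,0,0],1],
  [[65,0,74],[0,0,0],1],
  [[65,0,74],[0,0,0],1],
], grip_force=20)

```text
time: 14.65
ee_pos: [0.551, 0.1517, 0.2171]
tcp_rot: [180.0, -0.2, -161.4]
wrist_force: [1.0, -0.1, -0.0]
opening: 0.0001
grasp_force: 0.0
```

Request:
play_rows([
  [[0,0,2],[0,0,0],1],
  [[0,0,4],[0,0,0],1],
  [[0,0,6],[0,0,0],1],
  [[0,0,8],[0,0,0],1],
  [[0,0,10],[0,0,0],1],
  [[0,0,12],[0,0,0],1],
  [[0,0,12],[0,0,0],1],
])

```text
time: 15.35
ee_pos: [0.551, 0.1517, 0.2083]
tcp_rot: [-180.0, -0.0, -161.4]
wrist_force: [-2.0, -0.7, 2.5]
opening: 0.0002
grasp_force: 1.8
```

Request:
play_rows([
  [[0,0,2],[0,0,0],1],
  [[0,0,4],[0,0,0],1],
  [[0,0,6],[0,0,0],1],
  [[0,0,8],[0,0,0],1],
  [[0,0,10],[0,0,0],1],
  [[0,0,10],[0,0,0],1],
])

```text
time: 15.95
ee_pos: [0.5515, 0.1518, 0.1974]
tcp_rot: [180.0, -0.0, -161.4]
wrist_force: [-0.2, -0.9, 0.8]
opening: -0.0002
grasp_force: 0.4
```

Request:
play_rows([
  [[0,0,2],[0,0,0],1],
  [[0,0,4],[0,0,0],1],
  [[0,0,6],[0,0,0],1],
  [[0,0,8],[0,0,0],1],
  [[0,0,10],[0,0,0],1],
  [[0,0,12],[0,0,0],1],
  [[0,0,12],[0,0,0],1],
])

```text
time: 16.65
ee_pos: [0.5513, 0.1518, 0.1854]
tcp_rot: [180.0, -0.0, -161.4]
wrist_force: [-0.1, 0.2, 0.9]
opening: -0.0001
grasp_force: 0.1
```

Request:
play_rows([
  [[0,0,1],[0,0,0],1],
  [[0,0,2],[0,0,0],1],
  [[0,0,3],[0,0,0],1],
  [[0,0,3],[0,0,0],1],
])

```text
time: 17.05
ee_pos: [0.5513, 0.1518, 0.1827]
tcp_rot: [180.0, -0.0, -161.4]
wrist_force: [-1.2, 0.2, 0.9]
opening: 0.0001
grasp_force: 0.6
```

Request:
play_rows([
  [[0,0,0.7],[0,0,0],1],
  [[0,0,1.4],[0,0,0],1],
  [[0,0,2],[0,0,0],1],
  [[0,0,2],[0,0,0],1],
])

```text
time: 17.45
ee_pos: [0.5513, 0.1518, 0.1808]
tcp_rot: [180.0, -0.0, -161.4]
wrist_force: [-1.0, 0.2, 1.2]
opening: 0.0001
grasp_force: 0.7
```

Request:
play_rows([
  [[0,0,0.5],[0,0,0],1],
  [[0,0,1],[0,0,0],1],
  [[0,0,1.5],[0,0,0],1],
  [[0,0,1.5],[0,0,0],1],
])

```text
time: 17.85
ee_pos: [0.5513, 0.1518, 0.1793]
tcp_rot: [-180.0, -0.0, -161.4]
wrist_force: [-1.7, 0.1, 1.8]
opening: 0.0001
grasp_force: 0.7
```

Request:
play_rows([
  [[0,0,0.5],[0,0,0],1],
  [[0,0,1],[0,0,0],1],
  [[0,0,1],[0,0,0],1],
])

```text
time: 18.15
ee_pos: [0.5514, 0.1518, 0.1789]
tcp_rot: [-180.0, 0.0, -161.4]
wrist_force: [-2.5, -1.0, 5.1]
opening: 0.0001
grasp_force: 3.1
```

Request:
play_rows([
  [[0,0,0.5],[0,0,0],1],
  [[0,0,0.8],[0,0,0],1],
  [[0,0,0.8],[0,0,0],1],
])

```text
time: 18.45
ee_pos: [0.5514, 0.1518, 0.1789]
tcp_rot: [-180.0, 0.1, -161.4]
wrist_force: [-5.4, -0.8, 9.4]
opening: -0.0002
grasp_force: 5.1
```

Request:
play_rows([
  [[0,0,-10],[0,0,0],1],
  [[0,0,-50],[0,0,0],1],
  [[0,0,-90],[0,0,0],1],
  [[0,0,-120],[0,0,0],1],
  [[0,0,-120],[0,0,0],1],
  [[0,0,-120],[0,0,0],1],
])

```text
time: 19.05
ee_pos: [0.5518, 0.1519, 0.2981]
tcp_rot: [-180.0, 0.1, -161.4]
wrist_force: [-0.1, 0.4, -0.9]
opening: 0.0
grasp_force: 0.0
```

```bash
python3 - <<'E'
from h import *
b,d=shoot("side","side3"); P=cloud("side",d); z=P[...,2]
cv2.imwrite("pics/crop4.png",cv2.resize(b[120:230,250:350],(550,600),interpolation=2)[...,::-1])
y=np.radians(18.6); L=P[...,:2]-[.6131,.1724]; a=L@[np.cos(y),np.sin(y)]; bb=L@[-np.sin(y),np.cos(y)]
for t,m in(("pin",(abs(a)<.02)&(abs(bb)<.02)&(z>.195)&(z<.24)),("lever",(a<-.04)&(a>-.09)&(abs(bb)<.02)&(z>.14)&(z<.22))):
    print(t,m.sum(),np.percentile(a[m],[2,50,98]).round(4),np.percentile(z[m],[2,50,98]).round(4),z[m].max())
E
```

```text
pin 87 [-0.0169 -0.0045  0.0132] [0.1952 0.2026 0.2153] 0.2157895372569933
lever 63 [-0.0793 -0.0657 -0.0426] [0.1529 0.1588 0.1614] 0.16182998307261223
```

View pics/crop4.png

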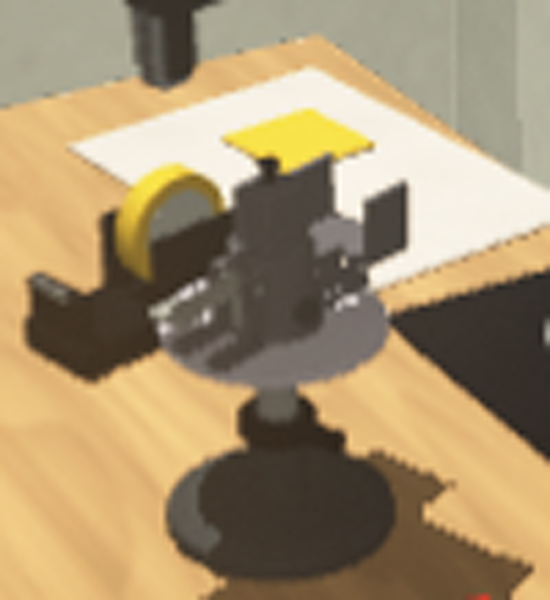

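The lever bar is level at crop (190,310), with its top at z of about 0.160. The pin is still up, the holder is upright on the plate and the gripper is clear, so I hand the job in.

```bash
python3 -c "
from workcell import workorder
print(workorder.job_done())"
```

```text
the job is handed in; nothing more can be done
None
```

The grey holder is fully home on the ball with its feet on the plate and the indicator pin lifted, the latch lever is fully down, the gripper is clear, and the job is handed in (no verdict was returned).

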